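Shut the tuck-top carton and hold the date stamp on its label

ROBOT

A 7-joint arm with a two-finger parallel gripper is mounted at the origin on the work surface. World frame = base frame: x ahead of the robot, y to its left, z up, the work surface at z = 0. Lengths are in mm, angles in rad, forces in N, time in s.
With the tool pointing down it reaches from about 400 to 875 mm from the base axis. Payload 4.4 kg.
Tool frame: the origin (TCP) lies at the very end of the fingers, on their centre line; the grasp point (between the pads) lies 19 mm behind it; y points along the fingers, x is the direction in which the jaws open and shut, and the axes are right-handed (so a half turn about y gives the same grasp; the last joint's range is limited). The gripper opens to 85 mm and grips with 20 to 120 N. Pads are 22 mm wide; open, the fingers measure 114 mm over their backs; the gripper's body (76 mm by 85 mm) begins 54 mm behind the grasp point. The pads swing forward as they close: fully open they stand 13 mm farther back than shut.
Start: joints at [1.171, 0.628, 0.038, 1.517, -0.027, 0.996, -0.02], TCP at [212.992, -614.127, 199.813] pointing down, gripper open.
Joint ranges: [-3.06, 3.06], [-0.37, 2.12], [-1.25, 1.32], [0.18, 2.47], [-1.1, 4.24], [0.23, 1.98], [-2.94, 2.94]. Speed limits (rad/s): [2.57, 2.57, 3.14, 3.14, 3.14, 3.14, 3.14].

INTERFACE

Orientations are given as [roll, pitch, yaw] about the fixed x, y, z axes, in that order (R = Rz(yaw) Ry(pitch) Rx(roll)).
In Python, from cell import readout, eyes, finish_job gives the robot as it stands. The module is installed in compiled form; this text tells all that it offers.
- The arm moves only by the tool apply_moves, never from a script. Its argument "commands" is a list that holds one entry, the list of rows, each a list of 6 numbers: the shift along the tool's x, y, z in units of 0.04 m (1.0 is 0.04 m), then the turn, a rotation vector about the tool's x, y, z in units of 5 degrees (1.0 is 5 degrees). A call has 1 to 8 rows; each row shifts and turns the pose as measured when the row begins, along the tool's axes as they then stand; what a row does not reach is not made up. A row lasts 1/12 s, in which the tool goes at most 41.7 mm and 7.16 degrees, less where a joint would pass 70% of its speed; a pose out of reach is approached as far as the arm can. A call with a number of a shift or a turn outside -1 to 1 is refused whole. A call with a gripper value outside its range is refused whole. "claw" is the finger opening in mm, from 0 to 85.4, set as the call begins (left out, the last holds). The fingers move at their own pace and stop on an object; the grip force is fixed at half the most. Time passes only in rows, so rows that do not move let the fingers close. It gives the time, the measured TCP pose, the force and the opening at its end, in the units of the state.
- readout.read_state(): the state, without advancing time (a new reading comes with each control period).
- eyes.get_image(name): name is "scene" or "top" or "wrist"; returns a dict with "image" (384x512x3 uint8, red, green, blue), "mtx" (3x3 intrinsics, pixels), "k1" (the pictures are not rectified: a ray, as slopes to the right and down, at radius r is drawn at 1 + k1 r^2 times it, then the intrinsics apply), "rvec" (rotation vector, rad) and "tvec" (3), from world to camera coordinates, as OpenCV has them. Camera axes: x right, y down, z forward; pixel columns grow to the right and rows downward; lengths in mm; the calibration is good to about 2 mm. A picture is of the moment at which its call begins. There is no depth.
- finish_job(): hands the job in, once; it reports no verdict.
The state is a dict: "clock": time; "qpos": joint angles; "qd": joint speeds; "tau": joint torques, N m; "eef_pos": TCP position; "tool_rot": TCP orientation; "force": force on the tool from outside, world axes, zero at the start; "torque": the same for the moment, N m; "width": finger opening in mm.
Only numpy, scipy, OpenCV 4.12 (cv2) and the standard library are available. Lean on these libraries where they do the work, as an engineer would, in place of code of your own. Each camera call takes 0.05 s, during which the arm holds its last target. There are 200 camera calls.

TASK

Swing the open lid of the carton fully shut so that its tab drops behind the front rim, then take the date stamp from its ink pad by the handle and press it on the carton's label, upright, wholly inside the printed frame with its long side square to the frame's long side. Press only lightly, so that the spring handle goes down about half of its stroke, never so hard that the carton would be dented, and finish there: the program ends while the gripper still holds the stamp pressed on the label. Leave the other pantry goods where they stand.

Things in the scene. Friction and masses are not known exactly. Their poses are not given: they have to be found in the camera images.
- carton: (all sizes in mm) open cardboard carton, 200 long (its x) x 140 wide (its y) x 90 high, walls 4, with white portion cups inside; fixed to the table, turned up to 0.4 rad. Origin: centre of its underside, z up. Its lid is hinged along the top of its +y long wall (the left one seen from the robot); the tab tucks behind the -y wall.
- lid (a joint): angle of the carton's lid, rad: 0 = shut, level (stop); 1.57 = upright; starts between 1.2 and 1.9, stops at 2.1. The lid is a plain cardboard plate 200 x 140 x 4 mm, with a tab 120 wide that stands 24 down from under its free edge. A stiff crease holds it at any angle; about 1 N at the free edge moves it.
- lid_hinge (a point): middle of the hinge line, on the lid's underside, 90 mm above the table. Its x runs along the hinge; its -y points along the lid to the free edge; z is the lid's outer (top) normal. These axes turn with the lid and equal the carton's when shut.
- lid_edge (a point): middle of the lid's free edge, on its outer (top when shut) face, 140 mm from the hinge.
- lid_label (a point): centre of the printed frame on the outer face of the lid, 30 in +x from the lid's middle; 94.6 above the table when shut. A white paper label 92 x 70 mm with a thin black rectangle, 62 x 42 clear inside, long side along x. Axes as the lid's (z out of the lid).
- stamp: hand stamp, 116 mm tall, about 0.16 kg, upright on the ink pad, roughly along it. Origin: centre of its underside, spring out; z up, x along its long side. On top a black grip block 44 (x) x 26 (y) x 40 high, from 76 to 116 above the origin; below it a steel stem 18 x 14 and a foot frame 46 x 26, 54 high, rubber below. The foot slides up over the stem when the grip is pressed down.
- stamp_foot (a joint): how far the stamp's grip is pressed down over its foot, m: 0 = spring out, 0.014 = bottomed. The spring takes 2 N to start, then 0.5 N per mm: 5.5 N at half stroke.
- stamp_grip (a point): centre of the stamp's grip block, 96 mm above the stamp's origin; a gripper from above closes across its 26 width (along the stamp's y).
- stamp_face (a point): centre of the stamp's rubber face, 46 x 26 mm, on its underside; moves with the foot.
- inkpad: flat metal ink pad 95 x 70 x 14 mm, fixed; origin under its centre, x along its long side. It and the spice jar may have changed places.
- spice_jar: amber jar, diameter (mm) 54, 62 high; leave alone. Origin under its centre.
- tin: low tin, diameter (mm) 76, 45 high; leave alone. Origin under its centre.
- snack_cup: green snack cup, diameter (mm) 78, 54 high; leave alone. Origin under its centre.
- canister: cardboard canister with a blue band and white lid, diameter (mm) 104, 170 high; leave alone. Origin under its centre.
- slim_box: dark brown upright box with pale panels (mm) 55 x 120 x 160 high; leave alone. Origin under its centre.
- flat_box: red flat box with pale panels (mm) 130 x 85 x 35 high; leave alone. Origin under its centre.
Not all that is in view belongs to the job. What is shaped like the carton but orange is not meant.

How it is judged (in metres and radians):
On the way:
1. the carton's lid is shut (value of joint lid below 0.04 rad), for 0.2 s.
At the end, for the whole second after the job is handed in: Lid under 0.04 rad; gripper holding the stamp still, upright within 0.10 rad, its face on the label within 8 mm of the frame's centre along each side and 0.14 rad of square; grip pressed 3 to 11 mm with 2 to 14 N on the carton; other goods within 30 mm of their starts (value of joint lid below 0.04 rad and x of stamp_face in the frame of lid_label between -0.008 and 0.008 m and y of stamp_face in the frame of lid_label between -0.008 and 0.008 m and z of stamp_face in the frame of lid_label below 0.004 m and angle between stamp's own z axis and vertical below 0.1 rad and angle between the x axis of stamp and the x axis of lid_label, either way round below 0.14 rad and value of joint stamp_foot between 0.003 and 0.011 m and contact force between stamp and carton between 2 and 14 N and contact force between the fingers and stamp above 2 N and linear speed of stamp below 0.02 m/s and distance of each of spice_jar, tin, snack_cup, canister, slim_box, flat_box from where it was at the start of the episode below 0.03 m); the arm keeps its last pose, push and grip.
It fails at once if the stamp is pressed on the carton hard enough to dent it (over 25 N) (contact force between stamp and carton above 25 N).
It fails at once if other pantry goods are pushed away or knocked over (distance of any of spice_jar, tin, snack_cup, canister, slim_box, flat_box from where it was at the start of the episode above 0.03 m or angle between any of spice_jar, tin, snack_cup, canister, slim_box, flat_box's own z axis and vertical above 0.5 rad).
It also fails if it takes over 59 s, if anything falls off the work surface, if the arm or the gripper's body presses on something with over 40 N, if the wrist force passes 120 N, or if a joint passes its speed limit or range.

## Working session

There is one attempt and no reset: what is moved stays moved. The work goes in short steps, Python scripts to look and compute and a tool call to move; the robot and the scene stay as the last step left them, time stands still between calls to the robot, and variables do not carry over. Pictures are saved under pics/ and viewed, about 8 in all and at most 12, crops included, and the job is handed in when it is done.

Besides the shell and the picture viewer there is one more tool, called after ">>>" as name(argument=value, ...) on one line, values as JSON. apply_moves: Moves the arm, as the interface text tells. Shifts and turns lie within -1 to 1; 1 stands for 0.04 m of shift or 5 degrees of turn. Its arguments: {"type":"object","properties":{"commands":{"type":"array"},"claw":{"type":"number"}},"required":["commands"]}

```bash
mkdir -p pics
cat > h.py <<'E'
import numpy as np,cv2
from cell import readout,eyes,finish_job
from scipy.spatial.transform import Rotation as R
def cam(name,save=None):
    d=eyes.get_image(name)
    if save: cv2.imwrite('pics/'+save,d['image'][:,:,::-1])
    return d
def ray(d,u,v):
    K=np.array(d['mtx']);q=np.array([(u-K[0,2])/K[0,0],(v-K[1,2])/K[1,1]]);p=q.copy()
    for _ in range(20): p=q/(1+d['k1']*(p@p))
    Rm=cv2.Rodrigues(np.array(d['rvec'],float))[0];t=np.array(d['tvec'],float).ravel()
    return -Rm.T@t, Rm.T@np.array([p[0],p[1],1])
def at(d,u,v,z):
    o,r=ray(d,u,v); return o+r*(z-o[2])/r[2]
def proj(d,P):
    Rm=cv2.Rodrigues(np.array(d['rvec'],float))[0];t=np.array(d['tvec'],float).ravel()
    c=np.atleast_2d(P)@Rm.T+t;s=c[:,:2]/c[:,2:];s=s*(1+d['k1']*(s**2).sum(1,keepdims=True))
    K=np.array(d['mtx']);return s*[K[0,0],K[1,1]]+[K[0,2],K[1,2]]
E
python3 - <<'E'
from h import *
a=cam('scene','s0.png');b=cam('top','t0.png')
import pickle;pickle.dump((a,b),open('c.pkl','wb'))
for d in(a,b):print(d['k1'],ray(d,256,192))
print(readout.read_state())
E
```

```text
0.019678878735702413 (array([1300.89003688,  974.33547573,  941.39015944]), array([-0.52964122, -0.64836831, -0.54692673]))
-0.013899385487190977 (array([ 395.48040616,  -21.29423921, 1283.23233359]), array([ 0.0928448 ,  0.0108904 , -0.99572693]))
{'clock': 0.1, 'qpos': array([ 1.17120571,  0.6292322 ,  0.03841503,  1.5182847 , -0.02698687,
        0.99627744, -0.02001069]), 'qd': array([-0.00032687, -0.00014755, -0.00144476, -0.00169832,  0.00178992,
       -0.00018725,  0.00083906]), 'tau': array([ 2.56764150e-03, -5.64533257e+01,  1.23009559e+00, -1.93973672e+01,
        1.12099337e-02,  5.40371562e-03, -4.43485010e-05]), 'eef_pos': array([ 212.79787593, -613.53125473,  198.98908335]), 'tool_rot': array([-1.57080589,  0.00168467, -1.23698559]), 'force': array([-0.26368746,  0.35696571,  0.29218954]), 'torque': array([0.00880274, 0.01261261, 0.03653203]), 'width': 85.60709714835893}
```

View pics/s0.png

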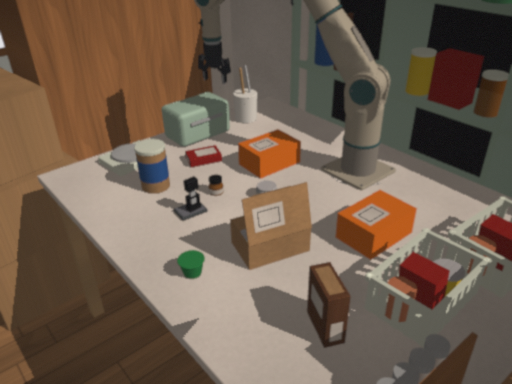

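View pics/t0.png

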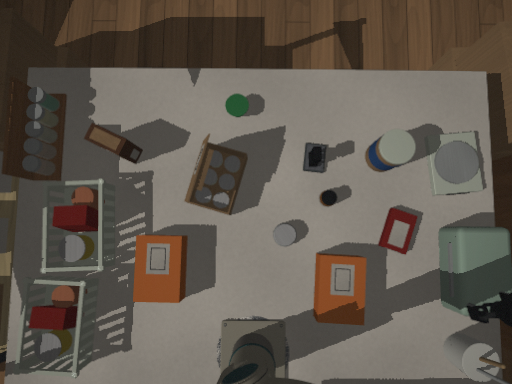

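The scene shows the carton with its lid up near top pixel (220,178), and the stamp on its pad near (316,156). The orange cartons are decoys. I'll enlarge the top view.

Run:
```python
from h import *
import pickle;a,b=pickle.load(open('c.pkl','rb'))
i=b['image'][120:225,175:345,::-1];A=cv2.resize(i,None,fx=4.7,fy=4.7,interpolation=cv2.INTER_CUBIC)
cv2.imwrite('pics/t1.png',A)
for n,u,v,z in[('carton',221,178,90),('stamp',316,154,116),('jar',328,198,62),('tin',285,234,45),('cup',237,105,54),('can',396,145,170),('flat',398,230,35),('slim',114,142,160)]:print(n,at(b,u,v,z))
```

```text
carton [549.38236196 101.45418395  90.        ]
stamp [ 623.47364156 -191.27124219  116.        ]
jar [ 492.75912402 -236.5542931    62.        ]
tin [ 377.6024077  -101.74765399   45.        ]
cup [796.03727301  57.94825886  54.        ]
can [ 642.40838932 -418.57194999  170.        ]
flat [ 394.15399388 -465.82926639   35.        ]
slim [644.89507495 415.28996542 160.        ]
```

View pics/t1.png

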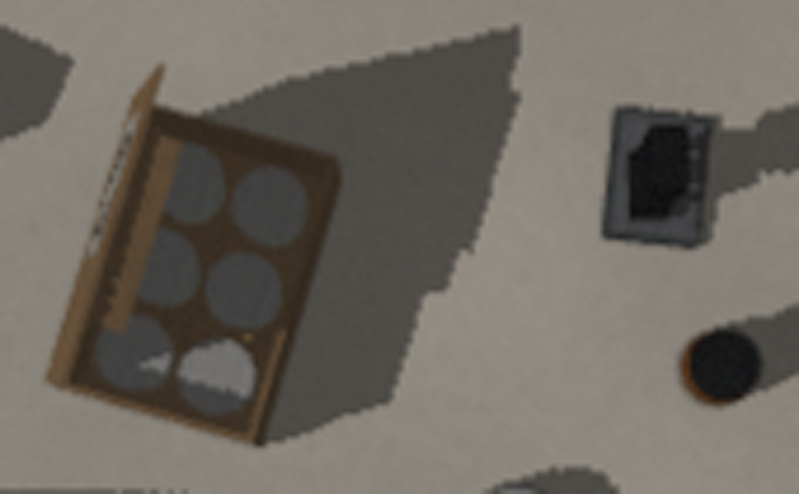

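Run:
```python
from h import *
import pickle;a,b=pickle.load(open('c.pkl','rb'))
c=lambda u,v,z:at(b,175+(u+.5)/4.7-.5,120+(v+.5)/4.7-.5,z)
P=[c(155,105,90),c(342,158,90),c(262,445,90),c(72,385,90)]
for p in P:print(p)
print('ctr',np.mean(P,0))
for i,j in((3,0),(2,1)):
  d=P[j]-P[i];print(np.linalg.norm(d),np.arctan2(d[1],d[0]))
for i,j in((1,0),(2,3)):
  d=P[j]-P[i];print(np.linalg.norm(d),np.arctan2(d[1],d[0])-np.pi/2)
Q=[c(617,105,14),c(720,115,14),c(708,248,14),c(603,238,14)]
print('pad',np.mean(Q,0),[np.arctan2(*(Q[j]-Q[i])[1::-1]) for i,j in((3,0),(2,1))])
s=readout.read_state();M=R.from_euler('xyz',s['tool_rot']).as_matrix();print(M)
# lid free edge estimates vs angle
ctr=np.mean(P,0)[:2]
for yaw in(-.0,):pass
for th in(1.2,1.3,1.4,1.5):
  ps=[]
  psi=np.arctan2(*(P[0]-P[3])[1::-1]);ex=np.array([np.cos(psi),np.sin(psi),0]);ey=np.array([-ex[1],ex[0],0])
  h=np.r_[ctr,90]+70*ey
  e=h-ey*140*np.cos(th)+np.array([0,0,140*np.sin(th)])
  print(th,proj(a,[e+100*ex,e-100*ex]).round().tolist(),((proj(b,[e+100*ex,e-100*ex])-[175,120])*4.7).round().tolist())
```

```text
[663.47932413 146.27450573  90.        ]
[628.70135155  20.3200764   90.        ]
[436.75646939  70.11976832  90.        ]
[474.81797523 196.28968284  90.        ]
ctr [550.93878007 108.25100832  90.        ]
195.17843761616282 -0.2591443839552566
198.29989183469158 -0.2538508250353265
130.6676151366503 -0.26940300369373893
131.7859080317517 -0.29298694799953395
pad [ 632.87783099 -204.27870297   14.        ] [np.float64(-0.10475261014117135), np.float64(-0.09630148820379873)]
[[ 3.27645317e-01 -5.61009472e-04  9.44800630e-01]
 [-9.44799295e-01  1.58853946e-03  3.27645798e-01]
 [-1.68466548e-03 -9.99998581e-01 -9.56383692e-06]]
1.2 [[238.0, 196.0], [302.0, 178.0]] [[199.0, 73.0], [104.0, 395.0]]
1.3 [[240.0, 197.0], [304.0, 179.0]] [[176.0, 66.0], [81.0, 389.0]]
1.4 [[242.0, 199.0], [306.0, 181.0]] [[154.0, 59.0], [58.0, 382.0]]
1.5 [[244.0, 201.0], [309.0, 182.0]] [[131.0, 52.0], [34.0, 376.0]]
```

```bash
cat >> h.py <<'E'
C0=np.array([550.5,112.5]);CY=-0.258
def cw(x,y,z=0): # carton frame -> world
    c,s=np.cos(CY),np.sin(CY);return np.array([C0[0]+c*x-s*y,C0[1]+s*x+c*y,z])
def plan(wps,yaw,step=39.,nmax=16):
    """rows to fly tool-down through world waypoints to a yaw (tool x direction)"""
    s=readout.read_state();p=np.array(s['eef_pos']);M=R.from_euler('xyz',s['tool_rot'])
    T=R.from_euler('xyz',[-np.pi/2,0,yaw]);n=0;rows=[]
    print('now',s['clock'],p.round(1),np.array(s['tool_rot']).round(3),np.array(s['force']).round(1),round(s['width'],1))
    w=[np.array(x,float) for x in wps]
    while len(rows)<nmax:
        d=w[0]-p
        while np.linalg.norm(d)<.5 and len(w)>1: w.pop(0);d=w[0]-p
        if np.linalg.norm(d)>step:d*=step/np.linalg.norm(d)
        r=(M.inv()*T).as_rotvec()/np.radians(5);
        if np.linalg.norm(r)>.98:r*=.98/np.linalg.norm(r)
        if np.linalg.norm(d)<.2 and np.linalg.norm(r)<.03:break
        rows.append(np.r_[M.inv().apply(d)/40,r].round(2));p=p+d;M=M*R.from_rotvec(r*np.radians(5))
    for i in range(0,len(rows),8):print([x.tolist() for x in rows[i:i+8]])
E
python3 - <<'E'
from h import *
print(cw(0,135))
plan([[400,-480,330],[560,-100,340],cw(0,140,300),cw(0,140,215)],np.pi/2+CY)
E
```

```text
[584.94487997 243.03179783   0.        ]
now 0.1 [ 212.8 -613.5  199. ] [-1.571  0.002 -1.237] [-0.3  0.4  0.3] 85.6
[[-0.24, -0.48, 0.81, -0.0, -0.98, -0.0], [-0.17, -0.48, 0.83, -0.0, -0.98, -0.0], [-0.1, -0.48, 0.84, -0.0, -0.98, -0.0], [-0.03, -0.48, 0.85, -0.0, -0.98, -0.0], [0.05, -0.48, 0.85, -0.0, -0.98, -0.0], [0.12, -0.48, 0.84, -0.0, -0.98, -0.0], [0.15, -0.38, 0.65, -0.0, -0.98, -0.0], [-0.23, -0.02, 0.95, -0.0, -0.98, -0.0]]
[[-0.15, -0.02, 0.96, -0.0, -0.98, -0.0], [-0.07, -0.02, 0.97, -0.0, -0.98, -0.0], [0.02, -0.02, 0.97, -0.0, -0.98, -0.0], [0.1, -0.02, 0.97, -0.0, -0.98, -0.0], [0.18, -0.02, 0.96, -0.0, -0.98, -0.0], [0.26, -0.02, 0.94, -0.0, -0.98, -0.0], [0.34, -0.02, 0.91, -0.0, -0.98, -0.0], [0.42, -0.02, 0.88, -0.0, -0.98, -0.0]]
```

>>> apply_moves(commands=[[[-0.24, -0.48, 0.81, 0, -0.98, 0], [-0.17, -0.48, 0.83, 0, -0.98, 0], [-0.1, -0.48, 0.84, 0, -0.98, 0], [-0.03, -0.48, 0.85, 0, -0.98, 0], [0.05, -0.48, 0.85, 0, -0.98, 0], [0.12, -0.48, 0.84, 0, -0.98, 0], [0.15, -0.38, 0.65, 0, -0.98, 0], [-0.23, -0.02, 0.95, 0, -0.98, 0]]], claw=0)

```text
clock: 0.77
eef_pos: [411.9, -443.2, 327.9]
tool_rot: [-1.571, 0.014, -0.542]
force: [1.1, -0.9, 1.0]
width: 0.3
```

Run:
```python
from h import *
plan([[560,-100,340],cw(0,140,300),cw(0,140,215)],np.pi/2+CY)
```

```text
now 0.7667 [ 411.9 -443.2  327.9] [-1.571  0.014 -0.542] [ 1.1 -0.9  1. ] 0.3
[[-0.13, -0.03, 0.97, -0.01, -0.98, -0.01], [-0.05, -0.03, 0.97, -0.01, -0.98, -0.01], [0.03, -0.03, 0.97, -0.01, -0.98, -0.01], [0.12, -0.03, 0.97, -0.01, -0.98, -0.01], [0.2, -0.03, 0.95, -0.01, -0.98, -0.01], [0.28, -0.03, 0.93, -0.01, -0.98, -0.01], [0.36, -0.03, 0.91, -0.01, -0.98, -0.01], [0.44, -0.03, 0.87, -0.01, -0.98, -0.01]]
[[0.51, -0.03, 0.83, -0.01, -0.98, -0.01], [0.34, -0.02, 0.46, -0.01, -0.98, -0.01], [0.37, 0.11, 0.9, -0.01, -0.98, -0.01], [0.44, 0.11, 0.86, -0.01, -0.98, -0.01], [0.51, 0.11, 0.82, -0.01, -0.98, -0.01], [0.58, 0.11, 0.77, -0.01, -0.98, -0.01], [0.65, 0.11, 0.72, -0.01, -0.98, -0.01], [0.71, 0.11, 0.66, -0.01, -0.98, -0.01]]
```

Tracks very well. Two calls in sequence.

>>> apply_moves(commands=[[[-0.13, -0.03, 0.97, -0.01, -0.98, -0.01], [-0.05, -0.03, 0.97, -0.01, -0.98, -0.01], [0.03, -0.03, 0.97, -0.01, -0.98, -0.01], [0.12, -0.03, 0.97, -0.01, -0.98, -0.01], [0.2, -0.03, 0.95, -0.01, -0.98, -0.01], [0.28, -0.03, 0.93, -0.01, -0.98, -0.01], [0.36, -0.03, 0.91, -0.01, -0.98, -0.01], [0.44, -0.03, 0.87, -0.01, -0.98, -0.01]]])

```text
clock: 1.43
eef_pos: [534.2, -141.6, 336.4]
tool_rot: [-1.571, 0.009, 0.175]
force: [0.4, -0.5, -0.9]
width: -0.1
```

>>> apply_moves(commands=[[[0.51, -0.03, 0.83, -0.01, -0.98, -0.01], [0.34, -0.02, 0.46, -0.01, -0.98, -0.01], [0.37, 0, 0.9, -0.01, -0.98, -0.01], [0.44, 0, 0.86, -0.01, -0.98, -0.01], [0.51, 0, 0.82, -0.01, -0.98, -0.01], [0.58, 0, 0.77, -0.01, -0.98, -0.01], [0.65, 0, 0.72, -0.01, -0.98, -0.01], [0.71, 0, 0.66, -0.01, -0.98, -0.01]]])

```text
clock: 2.1
eef_pos: [562.6, 158.3, 334.5]
tool_rot: [-1.573, 0.005, 0.892]
force: [0.9, 0.2, 0.8]
width: -0.1
```

Run:
```python
from h import *
plan([cw(0,140,330),cw(0,140,215)],np.pi/2+CY)
```

```text
now 2.1 [562.6 158.3 334.5] [-1.573  0.005  0.892] [0.9 0.2 0.8] -0.1
[[0.89, 0.04, 0.4, 0.0, -0.98, -0.01], [0.92, 0.04, 0.32, 0.0, -0.98, -0.01], [0.36, 0.02, 0.09, 0.0, -0.98, -0.01], [0.0, 0.97, 0.0, 0.0, -0.98, -0.01], [0.0, 0.97, 0.0, 0.0, -0.9, -0.01], [0.0, 0.92, -0.0, 0.0, 0.0, 0.0]]
```

>>> apply_moves(commands=[[[0.89, 0.04, 0.4, 0, -0.98, -0.01], [0.92, 0.04, 0.32, 0, -0.98, -0.01], [0.36, 0.02, 0.09, 0, -0.98, -0.01], [0, 0.97, 0, 0, -0.98, -0.01], [0, 0.97, 0, 0, -0.9, -0.01], [0, 0.92, 0, 0, 0, 0], [0, 0.05, 0, 0, 0, 0]]])

```text
clock: 2.68
eef_pos: [582.1, 269.5, 209.8]
tool_rot: [-1.569, -0.009, 1.357]
force: [-1.2, -1.7, -1.3]
width: 0.4
```

>>> apply_moves(commands=[[[-0.8, 0, 0, 0, 0, 0], [-0.5, 0, 0, 0, 0, 0], [-0.5, 0.05, 0, 0, 0, 0], [-0.55, 0.3, 0, 0, 0, 0], [-0.53, 0.25, 0, 0, 0, 0], [-0.48, 0.35, 0, 0, 0, 0]]])

```text
clock: 3.18
eef_pos: [553.4, 139.5, 176.3]
tool_rot: [-1.571, -0.011, 1.361]
force: [-10.3, -10.9, 28.3]
width: 0.2
```

Run:
```python
from h import *
s=readout.read_state();p=s['eef_pos'];c,q=np.cos(CY),np.sin(CY);d=p[:2]-C0
print('carton xyz',c*d[0]+q*d[1],-q*d[0]+c*d[1],p[2],s['tool_rot'],s['force'])
cam('scene','s2.png')
```

```text
carton xyz -4.099582605584495 26.869553831514363 176.30916636510426 [-1.57054312 -0.01078021  1.3614973 ] [-10.29334745 -10.92411929  28.30826631]
```

View pics/s2.png

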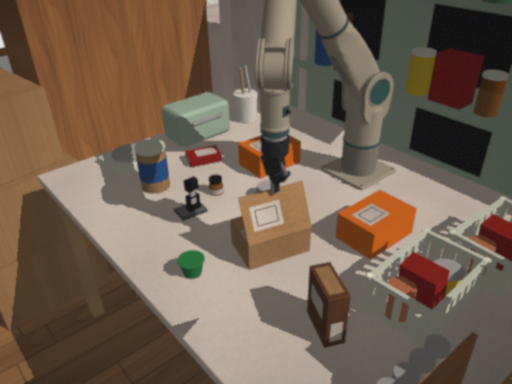

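The picture shows the lid tilted a bit further. The gripper appears partly behind the lid at (275,190), which I need to check against the top view.

Run:
```python
from h import *
s=readout.read_state();p=s['eef_pos']
a=cam('scene');b=cam('top')
for d in(a,b):print(proj(d,[p,p+[0,0,60],cw(100,70,90),cw(-100,70,90),cw(100,-70,90),cw(-100,-70,90)]).round().tolist())
A=cv2.resize(a['image'][120:280,200:330,::-1],None,fx=3,fy=3,interpolation=cv2.INTER_CUBIC)
B=cv2.resize(b['image'][100:260,150:280,::-1],None,fx=3,fy=3,interpolation=cv2.INTER_CUBIC)
cv2.imwrite('pics/ab.png',np.hstack([A,B]))
```

```text
[[273.0, 201.0], [273.0, 184.0], [248.0, 244.0], [310.0, 225.0], [229.0, 218.0], [287.0, 201.0]]
[[207.0, 173.0], [204.0, 170.0], [205.0, 141.0], [187.0, 203.0], [248.0, 153.0], [230.0, 215.0]]
```

View pics/ab.png

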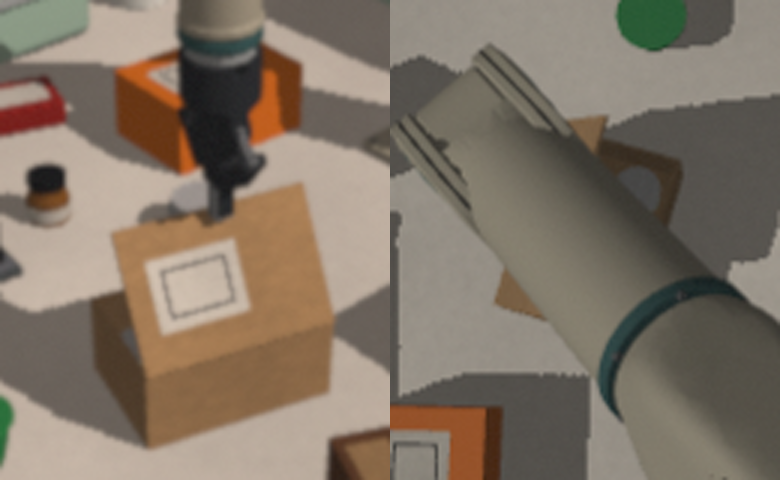

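>>> apply_moves(commands=[[[0, -0.2, 0, 0, 0, 0], [0, -0.3, 0, 0, 0, 0], [0, -0.5, 0, 0, 0, 0], [0, -0.6, 0, 0, 0, 0], [0, -0.8, 0, 0, 0, 0], [0, -0.8, 0, 0, 0, 0], [0, -0.8, 0, 0, 0, 0], [0, -0.2, 0, 0, 0, 0]]])

```text
clock: 4.0
eef_pos: [554.6, 144.4, 360.4]
tool_rot: [-1.574, -0.022, 1.366]
force: [0.9, 0.9, 0.3]
width: 0.2
```

Run:
```python
from h import *
a=cam('scene');b=cam('wrist')
s=readout.read_state();print(s['eef_pos'],s['force'])
A=cv2.resize(a['image'][120:280,200:330,::-1],None,fx=2.4,fy=2.4,interpolation=cv2.INTER_CUBIC)
B=b['image'][:,:,::-1]
cv2.imwrite('pics/ab2.png',np.hstack([A,B[:384,30:500]]))
for th in(1.0,1.1,1.2,1.3,1.4):
  f=lambda x,r:cw(x,70-r*np.cos(th)+4.6*np.sin(th),90+r*np.sin(th)+4.6*np.cos(th))
  P=[f(100,140),f(-100,140)]
  print(th,((proj(a,P)-[200,120])*2.4).round().tolist(),(proj(b,P)-[30,0]+[312,0]).round().tolist())
```

```text
[553.88165931 143.79760771 357.4907012 ] [ 0.17717514 -0.48543381  0.67162993]
1.0 [[86.0, 182.0], [237.0, 141.0]] [[502.0, 253.0], [506.0, 85.0]]
1.1 [[90.0, 182.0], [243.0, 141.0]] [[512.0, 256.0], [517.0, 85.0]]
1.2 [[95.0, 184.0], [248.0, 142.0]] [[522.0, 258.0], [530.0, 85.0]]
1.3 [[99.0, 187.0], [254.0, 144.0]] [[533.0, 260.0], [543.0, 86.0]]
1.4 [[104.0, 191.0], [260.0, 148.0]] [[544.0, 262.0], [556.0, 86.0]]
```

View pics/ab2.png

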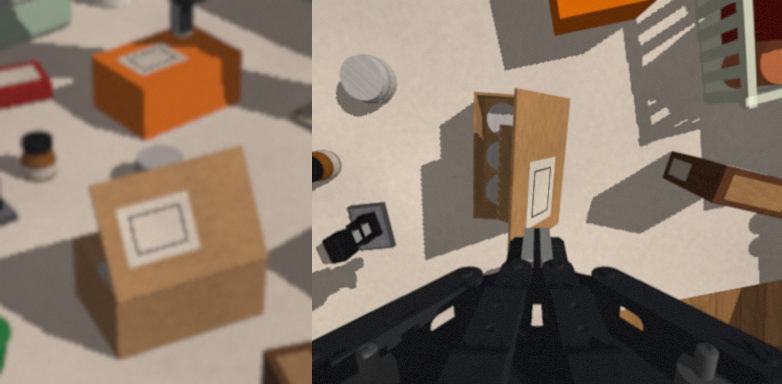

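The lid now stands at about 1.1 rad, and both views agree. The crease resists fast pushes, so I'll follow its arc slowly.

Run:
```python
from h import *
plan([cw(0,27,215)],np.pi/2+CY,step=36)
```

```text
now 4.1 [553.9 143.8 357.5] [-1.572 -0.02   1.366] [ 0.2 -0.5  0.7] 0.1
[[-0.05, 0.9, -0.03, 0.01, 0.61, 0.23], [-0.03, 0.9, -0.03, 0.0, -0.0, 0.0], [-0.03, 0.9, -0.03, -0.0, 0.0, 0.0], [-0.03, 0.86, -0.03, -0.0, 0.0, 0.0]]
```

>>> apply_moves(commands=[[[-0.05, 0.9, -0.03, 0, 0.61, 0.23], [-0.03, 0.9, -0.03, 0, 0, 0], [-0.03, 0.9, -0.03, 0, 0, 0], [-0.03, 0.7, -0.03, 0, 0, 0], [0, 0.1, 0, 0, 0, 0]]])

```text
clock: 4.52
eef_pos: [558.6, 141.0, 215.2]
tool_rot: [-1.577, -0.003, 1.313]
force: [-0.4, -1.8, -0.5]
width: 0.1
```

```bash
cat > arc.py <<'E'
from h import *
import sys
def T(th,r=125,L=8):return cw(0,70-r*np.cos(th)+4.6*np.sin(th)+L,90+r*np.sin(th)+4.6*np.cos(th))
s=readout.read_state();p=s['eef_pos'];d=p[:2]-C0
print('carton y,z',(-np.sin(CY)*d[0]+np.cos(CY)*d[1]).round(1),p[2])
t0=float(sys.argv[1]);plan([T(t) for t in np.arange(t0,-.01,-.1)],np.pi/2+CY,step=float(sys.argv[2]))
E
python3 arc.py 1.0 13
```

```text
carton y,z 29.6 215.23939694649852
now 4.5167 [558.6 141.  215.2] [-1.577 -0.003  1.313] [-0.4 -1.8 -0.5] 0.1
[[-0.21, 0.24, 0.01, 0.07, 0.01, 0.04], [-0.17, 0.19, 0.01, 0.0, 0.0, 0.0], [-0.26, 0.17, -0.0, 0.0, 0.0, 0.0], [-0.24, 0.2, -0.0, 0.0, 0.0, 0.0], [-0.22, 0.22, 0.0, 0.0, 0.0, 0.0], [-0.2, 0.24, 0.0, 0.0, 0.0, 0.0], [-0.17, 0.26, -0.0, 0.0, 0.0, 0.0], [-0.15, 0.28, -0.0, 0.0, 0.0, 0.0]]
[[-0.12, 0.29, -0.0, 0.0, 0.0, 0.0], [-0.09, 0.3, 0.0, 0.0, 0.0, 0.0], [-0.06, 0.31, 0.0, 0.0, 0.0, 0.0], [-0.03, 0.31, 0.0, 0.0, 0.0, 0.0]]
```

>>> apply_moves(commands=[[[-0.21, 0.24, 0, 0.07, 0, 0.04], [-0.17, 0.19, 0, 0, 0, 0], [-0.26, 0.17, 0, 0, 0, 0], [-0.24, 0.2, 0, 0, 0, 0], [-0.22, 0.22, 0, 0, 0, 0], [-0.2, 0.24, 0, 0, 0, 0]]])

```text
clock: 5.02
eef_pos: [546.1, 89.2, 164.4]
tool_rot: [-1.574, -0.003, 1.316]
force: [-0.2, 0.7, -0.5]
width: -0.0
```

```bash
python3 arc.py 0.6 13
python3 - <<'E'
from h import *
a=cam('scene','x.png')
cv2.imwrite('pics/s4.png',cv2.resize(a['image'][120:280,200:330,::-1],None,fx=3,fy=3))
E
```

```text
carton y,z -23.7 164.40390386281422
now 5.0167 [546.1  89.2 164.4] [-1.574 -0.003  1.316] [-0.2  0.7 -0.5] -0.0
[[0.03, 0.0, 0.04, 0.04, 0.04, 0.03], [-0.17, 0.26, -0.0, 0.0, -0.0, -0.0], [-0.15, 0.28, -0.0, 0.0, -0.0, -0.0], [-0.12, 0.29, -0.0, 0.0, 0.0, -0.0], [-0.09, 0.3, 0.0, 0.0, -0.0, -0.0], [-0.06, 0.31, 0.0, 0.0, 0.0, -0.0], [-0.03, 0.31, 0.0, 0.0, -0.0, -0.0]]
```

View pics/s4.png

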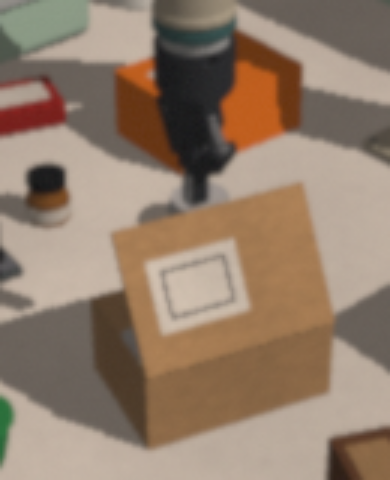

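Finger tip appears inside, behind the lid, at crop (197,203), and the lid is unchanged. I'll check the geometry with a wireframe overlay before moving again.

Run:
```python
from h import *
a=cam('scene');b=cam('wrist');t=cv2.imread('pics/s0.png');x=cv2.imread('pics/s2.png')
s=readout.read_state();p=s['eef_pos'];print(p,s['force'],proj(a,p),proj(b,p))
def draw(d,img,off,k,th,col):
  def f(x,y):return cw(x,70-y*np.cos(th)+4.6*np.sin(th),90+y*np.sin(th)+4.6*np.cos(th))
  P=((proj(d,[f(-100,0),f(100,0),f(100,140),f(-100,140)])-off+.5)*k).astype(np.int32)
  cv2.polylines(img,[P],True,col,1)
  q=((proj(d,p)[0]-off+.5)*k).astype(int);cv2.circle(img,tuple(q.tolist()),4,(255,255,0),1)
def crop(im,d,ths):
  i=cv2.resize(im[130:260,205:325].copy(),None,fx=3,fy=3,interpolation=cv2.INTER_CUBIC)
  for th,c in ths:draw(d,i,np.array([205,130]),3,th,c)
  return i
L=[(1.1,(0,255,0)),(.6,(0,0,255)),(1.6,(255,0,0))]
A=crop(a['image'][:,:,::-1],a,L);S=crop(t,a,L)
B=b['image'][:,:,::-1].copy()
for th,c in L:draw(b,B,np.zeros(2),1,th,c)
B=cv2.resize(B[:,60:460],(400,384))[:390]
cv2.imwrite('pics/o.png',np.hstack([cv2.resize(A,(360,384)),B]))
d=np.abs(t.astype(int)-x).sum(2)[175:250,225:320];print((d>60).sum())
```

```text
[545.4810566   89.08776524 164.07648309] [ 0.02002102  0.69625187 -0.27428586] [[264.6265942  196.70997112]] [[256.95702455 222.33245745]]
1031
```

View pics/o.png

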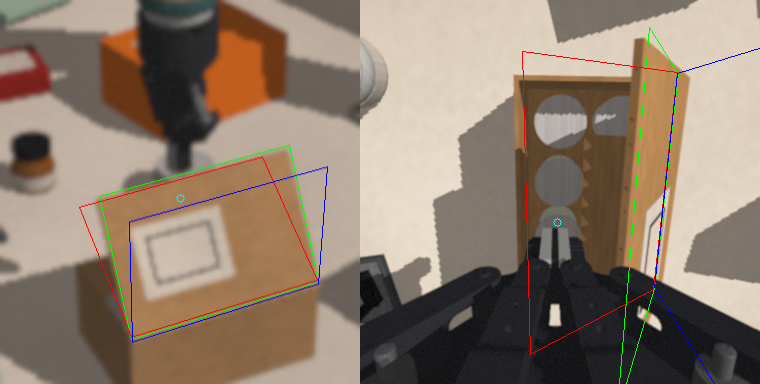

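```bash
cat > th.py <<'E'
from h import *
from scipy.optimize import minimize_scalar
def lidp(x,y,th,n=4.6):return cw(x,70-y*np.cos(th)+n*np.sin(th),90+y*np.sin(th)+n*np.cos(th))
def theta(a):
    g=a['image'].astype(int);m=((g.min(2)>150)&(g.max(2)-g.min(2)<50)).astype(np.uint8)
    m=cv2.morphologyEx(m,cv2.MORPH_CLOSE,np.ones((5,5)));m[:150]=0;m[270:]=0;m[:,:215]=0;m[:,325:]=0
    n,l,st,ce=cv2.connectedComponentsWithStats(m)
    best=None
    for i in range(1,n):
        if 150<st[i][4]<2500:
            mi=(l==i)
            for th in np.arange(0,2,.02):
                P=proj(a,[lidp(30+sx*46,70+sy*35,th) for sx,sy in((-1,-1),(1,-1),(1,1),(-1,1))])
                k=np.zeros(m.shape,np.uint8);cv2.fillPoly(k,[np.round(P*16).astype(np.int32)],1,shift=4)
                iou=(mi&(k>0)).sum()/(mi|(k>0)).sum()
                if best is None or iou>best[0]:best=(round(iou,3),round(th,2),ce[i].round(1).tolist(),int(st[i][4]))
    return best
if __name__=='__main__':
    print(theta(cam('scene')))
E
python3 th.py
python3 - <<'E'
from h import *;import pickle
from th import theta
print(theta(pickle.load(open('c.pkl','rb'))[0]))
plan([cw(0,-38,164),cw(0,-38,260),cw(0,40,335),cw(0,75,260),cw(0,68,207)],np.pi/2+CY,step=38)
E
```

```text
(np.float64(0.888), np.float64(1.18), [265.2, 215.1], 708)
(np.float64(0.794), np.float64(1.38), [267.4, 217.0], 573)
now 5.2167 [546.1  90.4 164.7] [-1.573 -0.003  1.316] [-0.  -0.   0.3] -0.1
[[-0.39, 0.02, 0.03, 0.02, 0.04, 0.04], [-0.0, -0.95, 0.0, 0.0, 0.0, 0.0], [-0.0, -0.95, 0.0, 0.0, 0.0, 0.0], [-0.0, -0.5, 0.0, 0.0, 0.0, 0.0], [0.68, -0.66, -0.0, 0.0, 0.0, 0.0], [0.68, -0.66, -0.0, 0.0, 0.0, 0.0], [0.58, -0.56, -0.0, 0.0, 0.0, 0.0], [0.4, 0.86, -0.0, 0.0, 0.0, 0.0]]
[[0.4, 0.86, -0.0, 0.0, 0.0, 0.0], [0.07, 0.15, -0.0, 0.0, 0.0, 0.0], [-0.12, 0.94, 0.0, 0.0, 0.0, 0.0], [-0.05, 0.38, 0.0, 0.0, 0.0, 0.0]]
```

>>> apply_moves(commands=[[[-0.39, 0, 0.03, 0, 0.04, 0.04], [0, -0.95, 0, 0, 0, 0], [0, -0.95, 0, 0, 0, 0], [0, -0.5, 0, 0, 0, 0], [0.68, -0.66, 0, 0, 0, 0], [0.68, -0.66, 0, 0, 0, 0], [0.58, -0.56, 0, 0, 0, 0], [0.4, 0.86, 0, 0, 0, 0]]])

```text
clock: 5.88
eef_pos: [570.0, 172.6, 321.2]
tool_rot: [-1.589, -0.015, 1.31]
force: [0.6, 2.2, 1.4]
width: 0.2
```

>>> apply_moves(commands=[[[0.4, 0.86, 0, 0, 0, 0], [0.07, 0.15, 0, 0, 0, 0], [-0.12, 0.9, 0, 0, 0, 0], [-0.05, 0.3, 0, 0, 0, 0], [0, 0, 0, 0, 0, 0]]])

```text
clock: 6.3
eef_pos: [576.0, 196.7, 234.6]
tool_rot: [-1.595, -0.025, 1.322]
force: [0.8, -0.7, 0.2]
width: -0.1
```

```bash
python3 th.py; python3 arc.py 1.0 10
```

```text
(np.float64(0.89), np.float64(1.18), [265.2, 215.1], 709)
carton y,z 87.7 235.19604891052623
now 6.35 [576.  196.5 235.2] [-1.595 -0.025  1.322] [-1.   0.3 -0.7] -0.3
[[-0.23, 0.11, 0.01, 0.28, 0.1, 0.29], [-0.22, 0.11, 0.01, -0.0, 0.0, -0.0], [-0.22, 0.11, 0.01, -0.0, 0.0, -0.0], [-0.22, 0.11, 0.01, -0.0, 0.0, -0.0], [-0.22, 0.11, 0.01, -0.0, 0.0, -0.0], [-0.22, 0.11, 0.01, -0.0, 0.0, -0.0], [-0.22, 0.11, 0.01, -0.0, 0.0, -0.0], [-0.22, 0.11, 0.01, -0.0, 0.0, -0.0]]
[[-0.06, 0.03, 0.0, -0.0, 0.0, -0.0], [-0.21, 0.14, -0.0, -0.0, 0.0, -0.0], [-0.05, 0.03, 0.0, -0.0, 0.0, -0.0], [-0.19, 0.16, -0.0, -0.0, 0.0, -0.0], [-0.05, 0.04, -0.0, -0.0, 0.0, -0.0], [-0.18, 0.18, 0.0, -0.0, 0.0, -0.0], [-0.04, 0.04, -0.0, -0.0, 0.0, -0.0], [-0.16, 0.19, 0.0, -0.0, 0.0, -0.0]]
```

>>> apply_moves(commands=[[[-0.3, 0.35, 0, 0.28, 0.1, 0.29], [-0.3, 0.35, 0, 0, 0, 0], [-0.1, 0.05, 0, 0, 0, 0], [-0.1, 0, 0, 0, 0, 0], [-0.1, 0, 0, 0, 0, 0], [-0.1, 0.02, 0, 0, 0, 0], [-0.1, 0.02, 0, 0, 0, 0]]])

```text
clock: 6.93
eef_pos: [569.4, 152.4, 208.9]
tool_rot: [-1.576, -0.002, 1.309]
force: [-0.6, -0.4, 1.1]
width: 0.2
```

>>> apply_moves(commands=[[[-0.1, 0.02, 0, 0, 0, 0], [-0.1, 0.02, 0, 0, 0, 0], [-0.1, 0.04, 0, 0, 0, 0], [-0.1, 0.04, 0, 0, 0, 0], [-0.1, 0.05, 0, 0, 0, 0]]])

```text
clock: 7.35
eef_pos: [564.7, 131.8, 203.5]
tool_rot: [-1.579, -0.004, 1.309]
force: [0.1, -0.0, 1.1]
width: 0.0
```

```bash
python3 th.py; python3 arc.py 1.0 10
```

```text
(np.float64(0.888), np.float64(1.18), [265.2, 215.0], 708)
carton y,z 20.8 202.86789127187657
now 7.4 [564.3 130.4 202.9] [-1.578 -0.002  1.308] [-1.  -0.5 -1. ] -0.2
[[-0.14, 0.11, 0.18, 0.08, -0.05, 0.02], [-0.03, 0.02, 0.04, 0.0, 0.0, 0.0], [-0.21, 0.14, -0.0, -0.0, 0.0, -0.0], [-0.05, 0.03, 0.0, -0.0, 0.0, -0.0], [-0.19, 0.16, -0.0, -0.0, 0.0, -0.0], [-0.05, 0.04, -0.0, -0.0, 0.0, -0.0], [-0.18, 0.18, 0.0, -0.0, 0.0, -0.0], [-0.04, 0.04, -0.0, -0.0, 0.0, -0.0]]
[[-0.16, 0.19, 0.0, -0.0, 0.0, -0.0], [-0.04, 0.05, 0.0, -0.0, 0.0, -0.0], [-0.14, 0.21, -0.0, -0.0, 0.0, -0.0], [-0.03, 0.05, -0.0, -0.0, 0.0, -0.0], [-0.12, 0.22, -0.0, -0.0, 0.0, -0.0], [-0.03, 0.06, 0.0, -0.0, 0.0, -0.0], [-0.09, 0.23, -0.0, -0.0, 0.0, -0.0], [-0.02, 0.06, 0.0, -0.0, 0.0, -0.0]]
```

>>> apply_moves(commands=[[[-0.1, 0.03, 0.1, 0, 0, 0], [-0.1, 0.03, 0.05, 0, 0, 0], [-0.08, 0.05, 0, 0, 0, 0]]])

```text
clock: 7.65
eef_pos: [554.7, 120.9, 198.0]
tool_rot: [-1.578, -0.003, 1.309]
force: [-0.3, -0.3, 1.1]
width: 0.2
```

```bash
python3 th.py
python3 - <<'E'
from h import *
from th import lidp
a=cam('scene');b=cam('wrist');s=readout.read_state();p=s['eef_pos']
d=p[:2]-C0;print('y',-np.sin(CY)*d[0]+np.cos(CY)*d[1],p,s['force'])
A=cv2.resize(a['image'][140:260,210:320,::-1],(352,384),interpolation=cv2.INTER_CUBIC)
B=b['image'][:,60:460,::-1].copy()
for th,c in((1.05,(0,255,0)),(1.18,(0,0,255))):
    P=(proj(b,[lidp(x,y,th) for x,y in((-100,0),(100,0),(100,140),(-100,140))])-[60,0]).astype(np.int32);cv2.polylines(B,[P],True,c,1)
cv2.imwrite('pics/o2.png',np.hstack([A,B]))
E
```

```text
(np.float64(0.887), np.float64(1.18), [265.2, 215.1], 707)
y 9.148719642666855 [555.10456788 120.7468286  197.87618832] [-0.05797443 -0.14496038 -0.16006098]
```

View pics/o2.png

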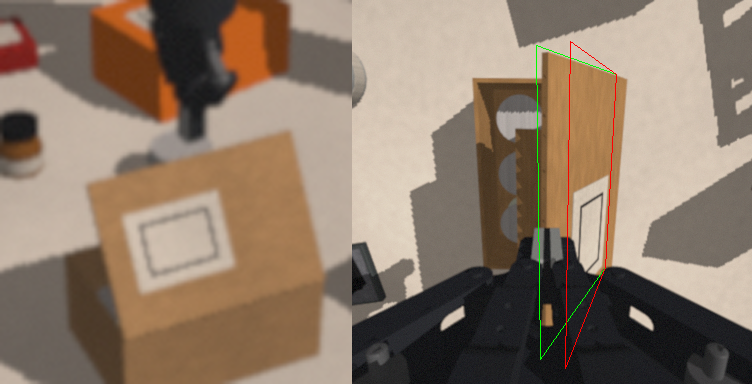

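Run:
```python
from h import *;import pickle
a,b=pickle.load(open('c.pkl','rb'))
for nm,d,p in(('s',a,[213,-614,199.5]),('t',b,[213,-614,199.5])):
    u,v=proj(d,p)[0];print(nm,u,v);u,v=int(u),int(v)
    g=cv2.cvtColor(d['image'],cv2.COLOR_RGB2GRAY);print(v-14,u-20);print(g[v-14:v+8,u-20:u+20:1])if 0 else [print(' '.join('%3d'%x for x in r)) for r in g[v-14:v+8,u-14:u+14]]
c=cam('scene');s0=cv2.imread('pics/s0.png')[:,:,::-1]
print('now',proj(c,readout.read_state()['eef_pos']))
D=np.abs(s0.astype(int)-c['image']).sum(2)[172:202,256:284];[print(172+i,' '.join('%3d'%x for x in r)) for i,r in enumerate(D)]
```

```text
s 215.09259766432427 91.42555735762969
77 195
 54  54  52  49  36  28  33  46  54  61  76  88  94  93  95  94  94  94  93  91  79  70  56  37  29  52  84  94
 53  56  57  56  40  31  37  51  55  60  74  89  93  95  94  95  94  94  93  91  81  73  57  38  30  53  85  96
 54  56  59  58  46  38  45  54  53  62  73  88  95  95  93  95  95  96  94  92  83  74  58  40  29  52  83  96
 53  56  59  59  51  46  53  57  55  60  70  87  93  95  94  93  95  95  96  93  86  75  60  42  32  54  83  94
 53  54  59  58  55  54  57  57  56  58  69  86  92  94  94  94  94  94  94  94  88  74  60  46  42  61  87  96
 53  56  56  57  56  56  57  58  58  58  68  86  93  95  94  93  95  95  95  95  90  75  67  58  65  78  91  97
 52  54  56  57  56  55  55  58  58  58  67  85  94  94  94  94  95  95  95  95  91  82  78  77  84  92  96  98
 53  55  57  57  55  54  57  58  59  56  65  86  94  95  96  95  95  95  96  96  94  90  90  90  95  97  98  99
 52  53  56  55  54  56  55  55  58  58  67  85  92  95  95  95  96  95  96  96  95  96  96  98  99  98  98  98
 53  55  56  56  53  55  57  59  59  59  65  8
[... 6733 characters left out ...]
  29
196  49  47  50  50  47  45  36  39  32  25  22  19  18  18  29  34  38  36  26  17  15  17  20  22  31  28  35  33
197  38  41  47  47  45  46  45  35  23  25  19  18  19  23  23  30  27  32  25  22  19  22  23  25  33  39  38  34
198  33  39  44  47  50  50  39  31  25  17  21  28  26  27  25  34  31  35  30  35  39  45  32  28  25  32  29  25
199  26  28  32  40  41  45  41  27  17  13  20  27  30  34  38  45  50  56  69  77  99 106  63  31  24  18  23  24
200  24  23  26  29  36  40  33  30  21  17  27  39  49  57  77  91 107 126 139 149 173 165  88  26  17  17  14  17
201  27  23  26  30  32  35  35  33  34  37  53  73 100 118 142 154 168 184 186 182 180 154  71  25  49  61  28  23
```

The finger tip ends about 9 px (roughly 32 mm) above where the reported TCP projects, both now and in the first picture. That means the earlier pushes passed over the lid, so I'll allow for it.

```bash
sed -i 's/r=125,L=8/r=115,L=12/; s/90+r\*np.sin(th)+4.6\*np.cos(th))/58+r*np.sin(th)+4.6*np.cos(th))/' arc.py
python3 - <<'E'
from h import *
plan([cw(0,65,205),cw(0,65,170)],np.pi/2+CY,step=30)
E
```

```text
now 7.85 [555.4 121.2 198. ] [-1.578 -0.003  1.308] [-0.9  0.3  0.2] 0.1
[[0.74, -0.09, 0.04, 0.08, -0.05, 0.03], [0.64, -0.08, 0.03, -0.0, 0.0, 0.0], [-0.0, 0.75, -0.0, -0.0, -0.0, 0.0], [0.0, 0.13, -0.0, -0.0, -0.0, 0.0]]
```

>>> apply_moves(commands=[[[0.74, -0.09, 0.04, 0.08, -0.05, 0.03], [0.64, -0.08, 0.03, 0, 0, 0], [0.1, 0.2, 0, 0, 0, 0], [0, 0.4, 0, 0, 0, 0], [0, 0.2, 0, 0, 0, 0], [0, 0, 0, 0, 0, 0]]])

```text
clock: 8.35
eef_pos: [569.7, 180.9, 171.7]
tool_rot: [-1.573, -0.001, 1.311]
force: [0.2, -0.6, -0.4]
width: 0.0
```

```bash
python3 arc.py 1.1 13
```

```text
carton y,z 71.0 171.74091143841508
now 8.35 [569.7 180.9 171.7] [-1.573e+00 -1.000e-03  1.311e+00] [ 0.2 -0.6 -0.4] 0.0
[[-0.32, 0.08, 0.01, 0.02, -0.02, 0.01], [-0.32, 0.08, 0.01, 0.0, 0.0, 0.0], [-0.3, 0.07, 0.01, 0.0, 0.0, 0.0], [-0.25, 0.13, -0.0, 0.0, 0.0, 0.0], [-0.24, 0.16, 0.0, 0.0, 0.0, 0.0], [-0.22, 0.18, -0.0, 0.0, 0.0, 0.0], [-0.2, 0.2, -0.0, 0.0, 0.0, 0.0], [-0.18, 0.22, 0.0, 0.0, 0.0, 0.0]]
[[-0.16, 0.24, 0.0, 0.0, 0.0, 0.0], [-0.14, 0.25, -0.0, 0.0, 0.0, 0.0], [-0.11, 0.27, 0.0, 0.0, 0.0, 0.0], [-0.08, 0.28, -0.0, 0.0, 0.0, 0.0], [-0.05, 0.28, -0.0, 0.0, 0.0, 0.0], [-0.03, 0.29, 0.0, 0.0, 0.0, 0.0]]
```

>>> apply_moves(commands=[[[-0.32, 0.08, 0, 0.02, -0.02, 0], [-0.32, 0.08, 0, 0, 0, 0], [-0.3, 0.07, 0, 0, 0, 0], [-0.25, 0.13, 0, 0, 0, 0], [-0.24, 0.16, 0, 0, 0, 0], [-0.22, 0.18, 0, 0, 0, 0], [-0.2, 0.2, 0, 0, 0, 0]]])

```text
clock: 8.93
eef_pos: [549.8, 99.6, 134.6]
tool_rot: [-1.574, -0.001, 1.309]
force: [-0.1, -0.2, 0.6]
width: -0.3
```

```bash
python3 th.py; python3 arc.py 0.6 13
```

```text
(np.float64(0.879), np.float64(0.5), [262.3, 216.0], 670)
carton y,z -16.1 132.65173438794352
now 8.9833 [548.2  96.5 132.7] [-1.571  0.003  1.307] [-0.8 -1.8 -1.4] 0.3
[[0.14, 0.15, 0.05, 0.0, -0.07, -0.03], [-0.16, 0.24, 0.0, -0.0, 0.0, 0.0], [-0.14, 0.25, -0.0, -0.0, -0.0, 0.0], [-0.11, 0.27, 0.0, -0.0, -0.0, 0.0], [-0.08, 0.28, -0.0, -0.0, -0.0, 0.0], [-0.05, 0.28, -0.0, -0.0, -0.0, 0.0], [-0.03, 0.29, 0.0, -0.0, -0.0, 0.0]]
```

>>> apply_moves(commands=[[[0, 0.15, 0.05, 0, -0.07, -0.03], [-0.14, 0.24, 0, 0, 0, 0], [-0.14, 0.25, 0, 0, 0, 0], [-0.11, 0.25, 0, 0, 0, 0], [-0.08, 0.25, 0, 0, 0, 0], [-0.05, 0.2, 0, 0, 0, 0], [0, 0.15, 0, 0, 0, 0]]])

```text
clock: 9.57
eef_pos: [540.5, 76.1, 67.3]
tool_rot: [-1.571, -0.002, 1.315]
force: [0.3, -0.3, -0.0]
width: -0.2
```

```bash
python3 th.py; python3 arc.py 0. 13
```

```text
(np.float64(0.036), np.float64(0.78), [233.0, 193.4], 1462)
carton y,z -37.9 66.33362808745696
now 9.6167 [539.8  76.2  66.3] [-1.569e+00 -1.000e-03  1.315e+00] [-1.5 -1.2 -1.3] -0.1
[[0.12, 0.09, -0.03, -0.02, 0.03, 0.02]]
```

>>> apply_moves(commands=[[[0, 0.1, 0, 0, 0, 0], [0, 0.05, 0, 0, 0, 0], [0, 0.05, 0, 0, 0, 0]]])

```text
clock: 9.87
eef_pos: [540.3, 76.5, 62.1]
tool_rot: [-1.572, 0.002, 1.316]
force: [-7.2, -4.0, 25.8]
width: 0.1
```

```bash
python3 arc.py 0. 13
```

```text
carton y,z -37.4 62.05376866071767
now 9.8667 [540.3  76.5  62.1] [-1.572  0.002  1.316] [-7.2 -4.  25.8] 0.1
[[0.11, -0.01, -0.02, 0.02, 0.04, -0.02]]
```

Lid is shut on its stop, with 26 N at TCP z = 62, which confirms the 32 mm tip offset. Now to the stamp.

Run:
```python
from h import *;import pickle
a,b=pickle.load(open('c.pkl','rb'))
S=at(b,175+660.5/4.7-.5,120+172.5/4.7-.5,130);print(S)
plan([cw(0,-37,190),[600,-60,200],[S[0],S[1],200]],np.pi/2-.1,step=38)
```

```text
[ 613.93114789 -186.26623567  130.        ]
now 9.8667 [540.3  76.5  62.1] [-1.572  0.002  1.316] [-7.2 -4.  25.8] 0.1
[[0.0, -0.95, -0.01, 0.01, -0.98, -0.01], [0.0, -0.95, -0.01, 0.01, -0.79, -0.01], [0.0, -0.95, -0.01, 0.0, 0.0, 0.0], [0.0, -0.35, -0.0, 0.0, 0.0, 0.0], [-0.83, -0.06, -0.46, 0.0, 0.0, 0.0], [-0.83, -0.06, -0.46, 0.0, 0.0, 0.0], [-0.83, -0.06, -0.46, 0.0, 0.0, 0.0], [-0.77, -0.06, -0.43, 0.0, 0.0, 0.0]]
[[-0.93, -0.0, -0.2, 0.0, 0.0, 0.0], [-0.93, -0.0, -0.2, 0.0, 0.0, 0.0], [-0.93, -0.0, -0.2, 0.0, 0.0, 0.0], [-0.32, -0.0, -0.07, 0.0, 0.0, 0.0]]
```

>>> apply_moves(commands=[[[0, -0.9, 0, 0, 0, 0], [0, -0.9, 0, 0, -0.98, 0], [0, -0.95, 0, 0, -0.79, 0], [0, -0.35, 0, 0, 0, 0], [-0.83, -0.06, -0.46, 0, 0, 0], [-0.83, -0.06, -0.46, 0, 0, 0], [-0.83, -0.06, -0.46, 0, 0, 0], [-0.77, -0.06, -0.43, 0, 0, 0]]])

```text
clock: 10.53
eef_pos: [603.1, -47.6, 207.0]
tool_rot: [-1.579, -0.004, 1.504]
force: [0.4, -0.1, -0.1]
width: 0.1
```

>>> apply_moves(commands=[[[-0.93, 0, -0.2, 0, 0, 0], [-0.93, 0, -0.2, 0, 0, 0], [-0.8, 0, -0.2, 0, 0, 0], [0, 0, 0, 0, 0, 0], [0, 0, 0, 0, 0, 0]]], claw=85)

```text
clock: 10.95
eef_pos: [624.9, -170.3, 207.1]
tool_rot: [-1.586, 0.0, 1.492]
force: [-0.7, 0.2, -0.4]
width: 60.6
```

Run:
```python
from h import *;import pickle
plan([[614,-186,200]],np.pi/2-.1)
w=cam('wrist');t=cam('top')
pickle.dump((w,t),open('c2.pkl','wb'))
B=cv2.resize(t['image'][120:225,165:265,::-1],None,fx=2.85,fy=3.65)
cv2.imwrite('pics/w1.png',np.hstack([w['image'][:,:,::-1],cv2.resize(B,(285,384))]))
```

```text
now 10.95 [ 624.9 -170.3  207.1] [-1.586  0.     1.492] [-0.7  0.2 -0.4] 60.6
[[-0.41, 0.17, 0.24, 0.18, 0.25, 0.0]]
```

View pics/w1.png

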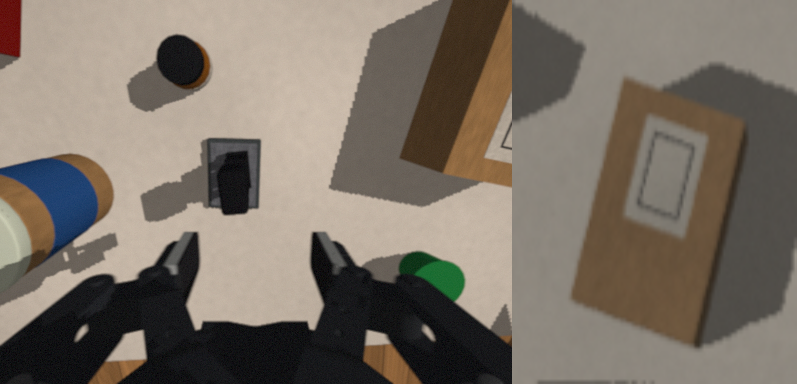

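Wrist view: stamp at (236,190) on the pad, its long side nearly vertical in the picture; right crop: lid shut with label frame at (667,175). I'll fit a silhouette model in both cameras.

```bash
cat > fit.py <<'E'
from h import *;import pickle
from scipy.optimize import differential_evolution
def sil(d,x,y,yaw,shape):
    m=np.zeros(shape,np.uint8);c,s=np.cos(yaw),np.sin(yaw)
    for (a,b,z0,z1) in((44,26,90,130),(18,14,60,95),(46,26,14,68)):
        P=[[x+c*i*a/2-s*j*b/2,y+s*i*a/2+c*j*b/2,z] for i in(-1,1) for j in(-1,1) for z in(z0,z1)]
        h=cv2.convexHull(proj(d,P).astype(np.float32))
        cv2.fillConvexPoly(m,np.round(h*16).astype(np.int32),1,shift=4)
    return m>0
def fit(d,box,thr):
    g=d['image'].max(2);u0,u1,v0,v1=box
    m=np.zeros(g.shape,bool);m[v0:v1,u0:u1]=g[v0:v1,u0:u1]<thr
    def cost(q):
        k=sil(d,*q,g.shape);return -(k&m).sum()/max(1,(k|m).sum())
    r=differential_evolution(cost,[(590,660),(-230,-160),(-.5,.3)],seed=1,maxiter=60,polish=False)
    return r.x.round(3),round(r.fun,3),int(m.sum())
if __name__=='__main__':
    w,t=pickle.load(open('c2.pkl','rb'));a,b=pickle.load(open('c.pkl','rb'))
    for thr in(40,55):print(fit(w,(205,262,140,220),thr),fit(b,(300,332,140,175),thr),fit(a,(170,215,170,222),thr))
    g=w['image'].max(2);print(g[150:215:6,206:264:4])
E
python3 fit.py
```

```text
(array([ 6.24537e+02, -1.91004e+02, -7.30000e-02]), np.float64(-0.857), 1785) (array([ 6.21078e+02, -1.91848e+02,  6.00000e-03]), np.float64(-0.819), 234) (array([ 6.26872e+02, -1.95572e+02, -4.99000e-01]), np.float64(-0.411), 251)
(array([ 6.24462e+02, -1.94382e+02,  1.71000e-01]), np.float64(-0.83), 2168) (array([ 6.24641e+02, -1.98032e+02,  1.18000e-01]), np.float64(-0.772), 334) (array([ 6.29824e+02, -1.90152e+02, -4.90000e-01]), np.float64(-0.491), 319)
[[ 94  68  82  93  93  92  84  92  82  72  67  95  90  60 199]
 [ 95  71  96  59  52  34   9  21  14  19  19  91  86  58 192]
 [100  56  53  54  54  18  22  19  24  25  22  94  91  60 197]
 [ 97  43  51  44  18  15  13  17  22  19  23  86  93  64 196]
 [104  37  49  16  22  20  18  21  23  25  22  73  94  67 194]
 [102  38  50  24  17  21  22  21  23  24  22  57  88  69 195]
 [104  37  51  23  17  17  22  25  18  18  21  33  93  75 195]
 [103  33  54  43  24  26  25  20  27  18  20  88  89  84 193]
 [104  33  66  81  18  17  23  14  27  24  27  95  85  93 194]
 [102  54  86  82  16  20  22  21  21  28  24  88  89 105 192]
 [193 194 194 193  57  18  20  30  21  24  33 184 191 195 195]]
```

Run:
```python
from fit import *
w,t=pickle.load(open('c2.pkl','rb'));a,b=pickle.load(open('c.pkl','rb'))
print(fit(w,(205,262,140,220),32),fit(b,(300,332,140,175),32))
plan([[623.5,-191.5,160]],np.pi/2-.06,step=25)
```

```text
(array([ 6.27004e+02, -1.91172e+02, -8.60000e-02]), np.float64(-0.858), 1663) (array([ 6.21892e+02, -1.92456e+02, -2.18000e-01]), np.float64(-0.794), 205)
now 11.05 [ 624.5 -169.9  207. ] [-1.585e+00  1.000e-03  1.494e+00] [ 0.4 -0.6  0.6] 74.8
[[-0.26, 0.57, 0.0, 0.17, -0.2, -0.02], [-0.26, 0.57, -0.0, -0.0, -0.0, 0.0], [-0.02, 0.04, -0.0, -0.0, 0.0, 0.0]]
```

>>> apply_moves(commands=[[[-0.26, 0.3, 0, 0.17, 0, 0], [-0.26, 0.3, 0, 0, 0, 0], [0, 0.3, 0, 0, 0, 0], [0, 0, 0, 0, 0, 0]]], claw=85)

```text
clock: 11.38
eef_pos: [623.3, -187.2, 168.1]
tool_rot: [-1.57, 0.0, 1.502]
force: [-0.3, -0.0, 0.3]
width: 85.0
```

Run:
```python
from fit import *
plan([[624,-191.5,100],[624,-191.5,54]],np.pi/2-.08,step=22)
w=cam('wrist');g=w['image'].max(2)
m=g<32;print([''.join('#' if x else '.' for x in r[200:320:3]) for r in m[120:330:6]].__str__().replace(',','\n'))
```

```text
now 11.3833 [ 623.3 -187.2  168.1] [-1.57   0.     1.502] [-0.3 -0.   0.3] 85.0
[[-0.03, 0.55, -0.01, -0.01, 0.12, -0.0], [-0.03, 0.55, -0.01, 0.0, 0.0, 0.0], [-0.03, 0.55, -0.01, 0.0, 0.0, 0.0], [-0.0, 0.06, -0.0, 0.0, 0.0, 0.0], [-0.0, 0.55, -0.0, 0.0, 0.0, 0.0], [-0.0, 0.55, -0.0, 0.0, 0.0, 0.0], [-0.0, 0.05, -0.0, 0.0, 0.0, 0.0]]
['........................................'
 '........................................'
 '........................................'
 '........................................'
 '........................................'
 '........................................'
 '........................................'
 '.............########...................'
 '.............########...................'
 '......#......########...................'
 '............##########..................'
 '......#....###########..................'
 '...........###########..................'
 '......#.....##########..................'
 '......#.....##########..................'
 '......#.....###########.................'
 '............###########.................'
 '.............##########.................'
 '.............##########.................'
 '........................................'
 '........................................'
 '........................................'
 '........................................'
 '........................................'
 '........................................'
 '........................................'
 '........................................'
 '........................................'
 '........................................'
 '........................................'
 '........................................'
 '........................................'
 '........................................'
 '........................................'
 '.############...........############....']
```

>>> apply_moves(commands=[[[-0.06, 0.55, 0, 0, 0.12, 0], [-0.03, 0.55, 0, 0, 0, 0], [-0.03, 0.55, 0, 0, 0, 0], [0, 0.5, 0, 0, 0, 0], [0, 0.4, 0, 0, 0, 0], [0, 0.2, 0, 0, 0, 0], [0, 0.05, 0, 0, 0, 0]]])

```text
clock: 12.02
eef_pos: [626.7, -186.9, 54.5]
tool_rot: [-1.576, -0.002, 1.497]
force: [0.7, 0.2, 0.0]
width: 85.1
```

>>> apply_moves(commands=[[[0, 0, 0, 0, 0, 0]]])

```text
clock: 12.1
eef_pos: [626.6, -186.3, 54.2]
tool_rot: [-1.575, -0.003, 1.498]
force: [0.5, -0.3, 0.5]
width: 84.8
```

>>> apply_moves(commands=[[[-0.12, 0, 0.05, 0.05, 0.05, 0], [0, 0, 0, 0, 0, 0]]])

```text
clock: 12.27
eef_pos: [625.2, -190.7, 55.8]
tool_rot: [-1.573, -0.003, 1.494]
force: [-1.3, -0.5, -0.1]
width: 84.9
```

>>> apply_moves(commands=[[[0, 0, 0, 0, 0, 0], [0, 0, 0, 0, 0, 0], [0, 0, 0, 0, 0, 0], [0, 0, 0, 0, 0, 0], [0, 0, 0, 0, 0, 0], [0, 0, 0, 0, 0, 0], [0, 0, 0, 0, 0, 0], [0, 0, 0, 0, 0, 0]]], claw=15)

```text
clock: 12.93
eef_pos: [627.6, -191.7, 59.8]
tool_rot: [-1.579, -0.001, 1.493]
force: [-0.2, 0.1, -0.6]
width: 25.3
```

```bash
cat > label.py <<'E'
from h import *;import pickle
# label pose on shut lid (z 94.6) from the top view, by the white paper's min-area rectangle
def label(t,lo=0):
    P0=cw(30,0,94.6);u,v=proj(t,P0)[0].astype(int);k=6
    im=cv2.resize(t['image'][v-30:v+30,u-30:u+30],None,fx=k,fy=k,interpolation=cv2.INTER_CUBIC)
    s=cv2.cvtColor(im,cv2.COLOR_RGB2HSV)[:,:,1];_,m=cv2.threshold(s,0,255,cv2.THRESH_BINARY_INV+cv2.THRESH_OTSU)
    m=cv2.morphologyEx(m,cv2.MORPH_CLOSE,np.ones((13,13)))
    n,l,st,ce=cv2.connectedComponentsWithStats(m);i=l[30*k,30*k]
    c=max(cv2.findContours((l==i).astype(np.uint8),0,2)[0],key=cv2.contourArea)
    B=cv2.boxPoints(cv2.minAreaRect(c));Q=np.array([at(t,u-30+(x+.5)/k-.5,v-30+(y+.5)/k-.5,94.6) for x,y in B])
    e=[Q[1]-Q[0],Q[2]-Q[1]];L=max(e,key=np.linalg.norm);yaw=(np.arctan2(L[1],L[0])+np.pi/2)%np.pi-np.pi/2
    return Q.mean(0).round(1),round(yaw,3),[np.linalg.norm(x).round(1) for x in e],P0.round(1)
if __name__=='__main__':print(label(pickle.load(open('c2.pkl','rb'))[1]))
E
python3 label.py
```

```text
(array([581.5, 109.7,  94.6]), np.float64(-0.267), [np.float64(95.0), np.float64(72.3)], array([579.5, 104.8,  94.6]))
```

Run:
```python
from h import *
plan([[627,-191,185],[615,-100,200],[581.5,109.7,195]],np.pi/2-.267,step=32,nmax=24)
```

```text
now 12.9333 [ 627.6 -191.7   59.8] [-1.579e+00 -1.000e-03  1.493e+00] [-0.2  0.1 -0.6] 25.3
[[0.01, -0.8, -0.0, 0.04, 0.98, 0.01], [0.0, -0.8, 0.0, 0.04, 0.98, 0.01], [0.0, -0.8, 0.0, 0.01, 0.2, 0.0], [0.0, -0.73, 0.0, 0.0, -0.0, 0.0], [0.73, -0.13, 0.31, 0.0, -0.0, 0.0], [0.73, -0.13, 0.31, 0.0, -0.0, 0.0], [0.66, -0.12, 0.28, 0.0, -0.0, 0.0], [0.73, 0.02, 0.33, 0.0, -0.0, 0.0]]
[[0.73, 0.02, 0.33, 0.0, -0.0, 0.0], [0.73, 0.02, 0.33, 0.0, -0.0, 0.0], [0.73, 0.02, 0.33, 0.0, -0.0, 0.0], [0.73, 0.02, 0.33, 0.0, -0.0, 0.0], [0.73, 0.02, 0.33, 0.0, -0.0, 0.0], [0.46, 0.01, 0.21, 0.0, -0.0, 0.0]]
```

>>> apply_moves(commands=[[[0, -0.3, 0, 0.04, 0, 0], [0, -0.6, 0, 0.04, 0, 0], [0, -0.8, 0, 0.01, 0.5, 0], [0, -0.8, 0, 0, 0.98, 0], [0, -0.5, 0, 0, 0.7, 0], [0.5, -0.13, 0.2, 0, 0, 0], [0.66, -0.12, 0.28, 0, 0, 0], [0.73, 0, 0.33, 0, 0, 0]]])

```text
clock: 13.6
eef_pos: [615.3, -117.9, 197.5]
tool_rot: [-1.566, 0.002, 1.279]
force: [1.8, 0.7, -0.8]
width: 25.1
```

Run:
```python
from h import *
plan([[581.5,109.7,195]],np.pi/2-.267,step=32,nmax=24)
```

```text
now 13.6 [ 615.3 -117.9  197.5] [-1.566  0.002  1.279] [ 1.8  0.7 -0.8] 25.1
[[0.72, 0.01, 0.34, -0.06, -0.28, -0.03], [0.73, 0.01, 0.32, 0.0, 0.0, -0.0], [0.73, 0.01, 0.32, 0.0, -0.0, -0.0], [0.73, 0.01, 0.32, 0.0, 0.0, -0.0], [0.73, 0.01, 0.32, 0.0, -0.0, -0.0], [0.73, 0.01, 0.32, 0.0, 0.0, -0.0], [0.73, 0.01, 0.32, 0.0, -0.0, -0.0], [0.14, 0.0, 0.06, 0.0, 0.0, -0.0]]
```

>>> apply_moves(commands=[[[0.72, 0.01, 0.34, -0.06, -0.28, -0.03], [0.73, 0.01, 0.32, 0, 0, 0], [0.73, 0.01, 0.32, 0, 0, 0], [0.73, 0.01, 0.32, 0, 0, 0], [0.73, 0.01, 0.32, 0, 0, 0], [0.6, 0.01, 0.28, 0, 0, 0], [0.3, 0, 0.14, 0, 0, 0], [0, 0, 0, 0, 0, 0]]])

```text
clock: 14.27
eef_pos: [580.1, 98.0, 203.4]
tool_rot: [-1.573, -0.007, 1.316]
force: [0.5, 0.3, -0.8]
width: 25.2
```

>>> apply_moves(commands=[[[0, 0, 0, 0, 0, 0], [0, 0, 0, 0, 0, 0]]])

```text
clock: 14.43
eef_pos: [579.9, 98.1, 204.3]
tool_rot: [-1.574, -0.006, 1.318]
force: [0.3, -0.2, -1.0]
width: 25.3
```

Run:
```python
from h import *;import pickle
plan([[581.5,109.7,195]],np.pi/2-.267,step=32,nmax=24)
w=cam('wrist');a=cam('scene');pickle.dump((w,a),open('c3.pkl','wb'))
p=readout.read_state()['eef_pos']
print('wrist TCP,label',proj(w,[p,[581.5,109.7,94.6]]))
def lab(d,img):
    c,s=np.cos(-.267),np.sin(-.267)
    for A,B in((92,70),(62,42)):
        P=[[581.5+c*i*A/2-s*j*B/2,109.7+s*i*A/2+c*j*B/2,94.6] for i,j in((-1,-1),(1,-1),(1,1),(-1,1))]
        cv2.polylines(img,[np.round(proj(d,P)*16).astype(np.int32)],True,(0,255,0),1,shift=4)
W=w['image'][:,:,::-1].copy();lab(w,W)
A=cv2.resize(a['image'][150:270,215:305,::-1],(288,384),interpolation=cv2.INTER_CUBIC)
cv2.imwrite('pics/w3.png',np.hstack([W,A]))
```

```text
now 14.4333 [579.9  98.1 204.3] [-1.574 -0.006  1.318] [ 0.3 -0.2 -1. ] 25.3
[[0.29, 0.23, 0.04, 0.04, 0.16, 0.07]]
wrist TCP,label [[252.1324962  222.19024523]
 [264.75874241 180.70623822]]
```

View pics/w3.png

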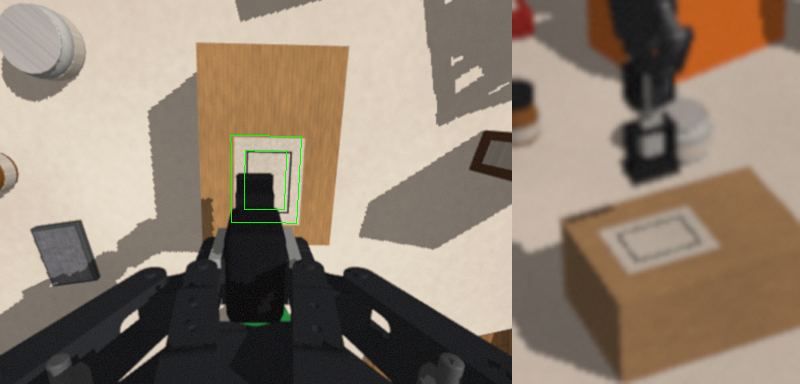

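The view shows the stamp held upright with its foot's far end at (255,174) and the label at (267,180). The drawn frame is within a few mm of the real one. I'll refine the offset with numbers.

```bash
cat > hold.py <<'E'
from h import *;import pickle,sys
from scipy.optimize import differential_evolution
def boxes(d,p,M,dx,dz,zb,yw,shape):
    m=np.zeros(shape,np.uint8);c,s=np.cos(yw),np.sin(yw)
    for (a,b,z0,z1) in((44,26,76,116),(18,14,46,80),(46,26,0,54)):
        P=[]
        for i in(-1,1):
            for j in(-1,1):
                for z in(z0,z1):
                    lx,lz=j*b/2,i*a/2   # tool x ~ stamp y, tool z ~ stamp x
                    P.append(p+M.apply([dx+c*lx-s*lz,zb-z,dz+s*lx+c*lz]))
        h=cv2.convexHull(proj(d,P).astype(np.float32));cv2.fillConvexPoly(m,np.round(h*16).astype(np.int32),1,shift=4)
    return m>0
w,a=pickle.load(open('c3.pkl','rb'));s=readout.read_state();p=np.array(s['eef_pos']);M=R.from_euler('xyz',s['tool_rot'])
def mask(d,box,thr):
    g=d['image'].max(2);k=np.zeros(g.shape,bool);k[box[2]:box[3],box[0]:box[1]]=True;return (g<thr)&k,k
mw,kw=mask(w,(225,285,150,214),36)
u,v=proj(a,p-[0,0,20])[0].astype(int);print('scene',u,v)
ma,ka=mask(a,(u-16,u+16,v-4,v+22),75)
print(mw.sum(),ma.sum())
print(a['image'].max(2)[v-12:v+22:2,u-16:u+16:2])
def cost(q,wh):
    c=0
    for n,d,m,k in(('w',w,mw,kw),('a',a,ma,ka)):
        if n in wh:
            f=boxes(d,p,M,*q,m.shape)&k;c-=(f&m).sum()/max(1,(f|m).sum())
    return c
for wh in('w','wa'):
    r=differential_evolution(cost,[(-8,8),(-12,12),(30,60),(-.15,.15)],args=(wh,),seed=2,maxiter=50,polish=False);print(wh,r.x.round(3),r.fun)
g=cv2.cvtColor(w['image'],cv2.COLOR_RGB2GRAY)
print('rows156-168',g[156:168,225:310].mean(0).round().astype(int).tolist())
print('cols250-285',g[130:172,248:285].mean(1).round().astype(int).tolist())
print('cols279-288 v150-235',g[190:232,278:287].mean(1).round().astype(int).tolist())
E
python3 hold.py
```

```text
scene 257 196
1439 164
[[196 196 197 197 195 165  97  63  81  88 114 129 151 154 155 155]
 [196 197 197 196 193 184 148  87  94 128 113  68 132 152 155 156]
 [197 197 197 188 145  90  58  86 129 125  98  36  72 143 156 156]
 [196 196 192 140  81  26  28  52  75  63  51  24  47 127 148 164]
 [195 195 172 111  77  25  31  60  95 119 114  38  49 139 158 167]
 [194 193 178 117  79  24  37  86 133 140 130  42  45 124 145 150]
 [192 194 192 179 122  35  33  84 135 137 126  38  44 129 156 167]
 [193 193 194 193 152  44  26  63 110  95  67  26  41 127 157 166]
 [194 195 195 187 104  29  23  28  32  31  29  28  28  93 141 161]
 [194 194 194 192 119  26  25  26  30  28  29  33  34 114 176 186]
 [194 194 194 194 157  64  29  27  30  36  52  83 117 159 188 188]
 [194 194 193 193 191 135  54  64  90 125 151 180 184 186 181 171]
 [195 195 195 194 194 183 147 170 181 185 183 177 164 153 145 142]
 [197 196 194 195 193 192 187 183 171 157 148 144 141 142 142 140]
 [197 193 191 188 179 166 155 149 144 143 146 146 144 141 141 140]
 [170 144 126 145 147 147 148 147 144 144 143 146 148 150 154 143]
 [100
[... 385 characters left out ...]
 196, 197, 196, 195, 195, 194, 191, 191, 191, 191, 194, 196, 196, 198, 198, 195, 193, 194, 196, 198, 199, 198, 198, 199, 200, 200, 198, 197, 201, 195, 150, 84, 114, 184, 202, 200, 200, 199, 200, 200, 201, 203, 202, 196, 170, 141, 131, 129, 128, 130, 130]
cols250-285 [131, 131, 130, 130, 130, 129, 136, 159, 186, 194, 195, 196, 195, 195, 194, 194, 195, 195, 195, 191, 160, 97, 106, 162, 190, 193, 194, 195, 194, 193, 193, 194, 195, 195, 194, 195, 196, 197, 197, 197, 196, 194]
cols279-288 v150-235 [203, 203, 203, 201, 200, 203, 205, 205, 207, 206, 206, 205, 204, 203, 201, 201, 202, 201, 200, 201, 194, 157, 92, 122, 169, 171, 163, 157, 152, 149, 142, 138, 135, 125, 111, 91, 80, 73, 68, 66, 64, 61]
```

Run:
```python
from h import *;import pickle
w,a=pickle.load(open('c3.pkl','rb'))
l,r,t,b=[at(w,u,v,94.6) for u,v in((246.6,161.5),(290.2,161.5),(267,151.5),(282,212.2))]
print(l,r,t,b)
ey=(r-l)/np.linalg.norm(r-l);print(np.linalg.norm(r-l),np.arctan2(ey[1],ey[0])-np.pi/2)
yaw=-.262;ex=np.array([np.cos(yaw),np.sin(yaw),0]);ey=np.array([-ex[1],ex[0],0])
X=((t+b)/2)@ex;Y=((l+r)/2)@ey;print('len',(b-t)@ex,'centre',X*ex+Y*ey)
plan([[581.5,109.7,180]],np.pi/2-.262)
```

```text
[557.46046586  96.6969804   94.6       ] [568.56561892 139.50799331  94.6       ] [552.82308776 119.12964635  94.6       ] [619.64287424 119.20869786  94.6       ]
44.227901267178744 -0.25380544970913377
len 64.51901138408704 centre [584.40835353 112.36502994   0.        ]
now 14.5333 [580.3  96.7 204. ] [-1.574 -0.005  1.316] [-0.2 -0.2 -1.6] 25.8
[[0.32, 0.6, 0.05, 0.04, 0.08, 0.06]]
```

Run:
```python
from h import *
plan([[583,111,155]],np.pi/2-.26,step=14)
```

```text
now 14.5333 [580.3  96.7 204. ] [-1.574 -0.005  1.316] [-0.2 -0.2 -1.6] 25.8
[[0.1, 0.34, 0.01, 0.04, 0.06, 0.06], [0.1, 0.34, 0.01, 0.0, 0.0, 0.0], [0.1, 0.34, 0.01, 0.0, 0.0, 0.0], [0.06, 0.22, 0.0, 0.0, 0.0, 0.0]]
```

>>> apply_moves(commands=[[[0.1, 0.3, 0, 0.04, 0.06, 0.06], [0.1, 0.3, 0, 0, 0, 0], [0.1, 0.3, 0, 0, 0, 0], [0.06, 0.15, 0, 0, 0, 0], [0, 0.05, 0, 0, 0, 0], [0, 0, 0, 0, 0, 0]]])

```text
clock: 15.03
eef_pos: [584.7, 105.7, 152.8]
tool_rot: [-1.567, 0.004, 1.302]
force: [-0.4, -0.2, -1.2]
width: 25.1
```

Run:
```python
from h import *
plan([[583,111,150]],np.pi/2-.26,step=14)
```

```text
now 15.0333 [584.7 105.7 152.8] [-1.567  0.004  1.302] [-0.4 -0.2 -1.2] 25.1
[[0.12, 0.07, 0.08, -0.04, -0.11, -0.05]]
```

>>> apply_moves(commands=[[[0.12, 0.07, 0.06, -0.04, -0.11, -0.05], [0, 0.05, 0, 0, 0, 0], [0, 0.05, 0, 0, 0, 0], [0, 0, 0, 0, 0, 0]]])

```text
clock: 15.37
eef_pos: [583.5, 111.9, 145.2]
tool_rot: [-1.571, -0.001, 1.313]
force: [0.5, -0.4, -1.7]
width: 25.4
```

>>> apply_moves(commands=[[[0, 0.06, 0, 0, 0, 0], [0, 0.05, 0, 0, 0, 0], [0, 0, 0, 0, 0, 0]]])

```text
clock: 15.62
eef_pos: [584.0, 111.8, 141.2]
tool_rot: [-1.573, -0.001, 1.312]
force: [-0.6, -1.0, -1.8]
width: 25.2
```

Run:
```python
from h import *
plan([[583,111,140]],np.pi/2-.26,step=14)
```

```text
now 15.6167 [584.  111.8 141.2] [-1.573e+00 -1.000e-03  1.312e+00] [-0.6 -1.  -1.8] 25.2
[[-0.03, 0.03, 0.02, 0.02, 0.02, 0.01]]
```

>>> apply_moves(commands=[[[0, 0.06, 0, 0.02, 0, 0.01], [0, 0.03, 0, 0, 0, 0], [0, 0, 0, 0, 0, 0]]])

```text
clock: 15.87
eef_pos: [584.4, 112.0, 138.2]
tool_rot: [-1.572, -0.001, 1.312]
force: [-1.0, 0.1, 1.5]
width: 25.0
```

>>> apply_moves(commands=[[[0, 0.06, 0, 0, 0, 0], [0, 0.03, 0, 0, 0, 0], [0, 0, 0, 0, 0, 0]]])

```text
clock: 16.12
eef_pos: [584.5, 112.0, 135.4]
tool_rot: [-1.572, -0.0, 1.312]
force: [-1.1, -0.1, 2.2]
width: 25.6
```

>>> apply_moves(commands=[[[0, 0.06, 0, 0, 0, 0], [0, 0.02, 0, 0, 0, 0], [0, 0, 0, 0, 0, 0], [0, 0, 0, 0, 0, 0]]])

```text
clock: 16.45
eef_pos: [584.6, 112.1, 132.8]
tool_rot: [-1.573, -0.0, 1.312]
force: [-1.4, -1.1, 4.7]
width: 25.6
```

Run:
```python
from h import *;import pickle
W=[];F=[]
for i in range(6):
    a=cam('scene');s=readout.read_state();F.append(s['force'])
print(np.mean(F,0),s['eef_pos'],s['tool_rot'],s['clock'],s['qd'].round(3))
w=cam('wrist');p=s['eef_pos']
c,q=np.cos(-.26),np.sin(-.26)
def rect(d,img,x,y,A,B,z,col,k,off):
    P=[[x+c*i*A/2-q*j*B/2,y+q*i*A/2+c*j*B/2,z] for i,j in((-1,-1),(1,-1),(1,1),(-1,1))]
    cv2.polylines(img,[np.round((proj(d,P)-off+.5)*k*16).astype(np.int32)],True,col,1,shift=4)
A=cv2.resize(a['image'][170:250,225:305,::-1],None,fx=4.8,fy=4.8,interpolation=cv2.INTER_CUBIC)
rect(a,A,p[0],p[1],46,26,95,(0,0,255),4.8,np.array([225,170]))
W=w['image'][60:300,150:380,::-1].copy();W=cv2.resize(W,None,fx=1.6,fy=1.6)
cv2.imwrite('pics/f.png',np.hstack([A,W]))
```

```text
[-1.8332738  -0.47583671  3.92208718] [584.62051607 112.07080255 132.71083373] [-1.57317643e+00 -1.81515092e-04  1.31198470e+00] 16.75 [ 0.002 -0.    -0.002 -0.002  0.001 -0.    -0.   ]
```

View pics/f.png

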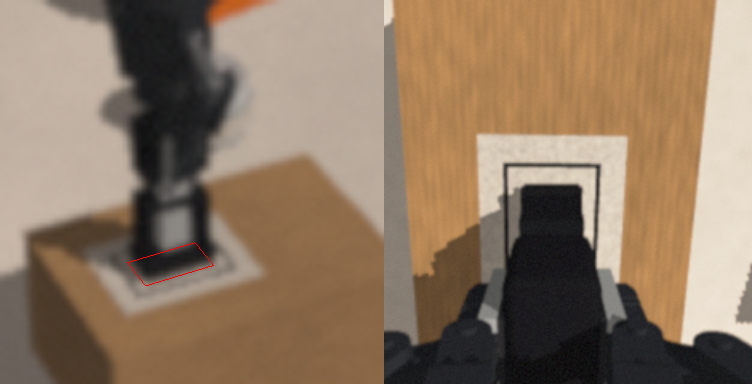

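Run:
```python
from h import *
w=cam('wrist');s=readout.read_state();p=s['eef_pos'];M=R.from_euler('xyz',s['tool_rot'])
for dz in(-4,0,4):
    for z in(94.6,148.6):
        q=p+M.apply([0,0,23+dz]);q[2]=z;print(dz,z,proj(w,q).round(1))
t=at(w,254.4,163,94.6);g=cv2.cvtColor(w['image'],cv2.COLOR_RGB2GRAY)
print('far line',g[155:182,250:260].mean(1).round().astype(int).tolist())
L=g[166:172,215:300].mean(0).round().astype(int).tolist();print('row',L)
```

```text
-4 94.6 [[254.  180.2]]
-4 148.6 [[253.9 201.3]]
0 94.6 [[254.  175.1]]
0 148.6 [[253.9 194.7]]
4 94.6 [[254. 170.]]
4 148.6 [[253.9 188.1]]
far line [209, 207, 207, 205, 204, 200, 170, 93, 66, 141, 200, 210, 207, 204, 203, 203, 204, 205, 202, 171, 97, 34, 23, 27, 28, 28, 25]
row [208, 207, 204, 203, 203, 203, 203, 206, 196, 143, 68, 78, 161, 201, 208, 206, 204, 200, 199, 201, 205, 208, 208, 208, 206, 206, 208, 209, 208, 206, 204, 205, 207, 207, 206, 206, 206, 206, 204, 202, 202, 204, 206, 207, 209, 208, 206, 203, 201, 201, 204, 207, 210, 212, 212, 210, 208, 209, 210, 211, 209, 206, 203, 203, 206, 210, 202, 143, 66, 83, 164, 200, 207, 211, 214, 212, 210, 209, 208, 211, 213, 213, 212, 211, 209]
```

Centred within about 1 mm, and the net press force is about 5.5 N (half stroke). Handing in.

Run:
```python
from h import *
print(finish_job());s=readout.read_state();print(s['clock'],s['eef_pos'],s['force'],s['width'])
```

```text
the job is handed in; nothing more can be done
None
the job is handed in; nothing more can be done
```

The lid is shut, and the job was handed in at about 17 s with the gripper holding the stamp pressed on the label. `finish_job()` gave no verdict.

**What I did:** I swung the lid down with the closed fingers until it sat on its stop. I then took the stamp by its grip (25 mm opening on the 26 mm block) and pressed it lightly inside the frame.

**Last checks:**
- **Position:** in the wrist image the stamp's foot is within about 1 mm of the frame's centre along both sides.
- **Angle:** the stamp is square to the frame within about 0.01 rad. The tool was vertical within 0.01 rad, but I did not measure the stamp's own tilt separately.
- **Press:** the force reading was about 3.9 N. With about 1.6 N added back for the stamp's weight that is about 5.5 N, or roughly 7 mm down. The arm was at rest.
- **Lid:** the force rose to 26 N at the lid's stop height, and the top view shows the lid level. I could not see the tab itself.
- **Other goods:** I never went near them and they looked unmoved in the pictures, but I did not measure them at the end.

**What failed or disagreed:**
- **Finger tips:** they end about 32 mm above the reported TCP. My first lid pushes therefore went over the lid's edge or pressed on it with up to 28 N, until I allowed for this.
- **Label position:** the top and wrist cameras differed by 3–4 mm. I aimed between the two and relied on the wrist image for the final check.
- **Lid angle:** my camera estimate of the lid angle failed once the lid was nearly flat, so I used the force and the pictures there.

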